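# Fold down the ratchet work rest

## Task

Fold the raised work rest flat: with a fingertip press down the ribbed tab of its ratchet pawl until the pawl flips over and stays clear of the teeth, and only then push the arm down by the pad at its end until it lies fully on its rest block. Only press and push: grasp nothing, do not lift the arm, leave the pawl free, and leave the loose things around the stand where they are.

Things in the scene. Friction and masses are not known exactly. Their poses are not given: they have to be found in the camera images.
- work_rest: Fixed grey steel stand. Origin on the bench top directly below the arm's hub pin; z up. In its frame the arm points to -y, the pawl's tab to +y, both hinges run along x. Base plate 100 (x) x 285 (y -200 to +85) x 8 mm. Two 5 mm cheek plates at x = +-13 to +-18, y -26 to +73, up to 80 mm high. Hub pin at y 0, z 55; pawl pin at y 59, z 69. Rest block under the pad at y -165, top at z 47.
- hub_pin (a point): On the arm's hub pin, mid-width, 55 mm above the bench; axes turn with the arm (-y along the arm to the pad). Dark 16 mm square bar with the pad at its end; the 16 mm thick hub, 47 mm outer radius, carries saw teeth that pass under the pawl.
- fold_arm (a joint): Angle of the hinged arm (rad): 0 = flat on its rest block (hard stop), positive = raised; starts at about 0.56 to 0.95. Stiff hinge (0.5 N m, some 3 to 7 N at the pad): the arm stays where it is left. While the pawl is engaged the arm goes down no further than the next tooth (at most 15 degrees); with the pawl free it goes down to 0.
- pad_top (a point): Centre of the top face of the rubber-faced pad on the arm's end, 60 (x) x 50 (along the arm) x 10 mm. 165 mm from the hub pin along the arm and 16 mm above the arm's centre line: 71 mm above the bench when flat. Axes turn with the arm: y towards the hub, z out of the pad's top face. The arm ends 25 mm beyond this point.
- pawl (a joint): Angle of the pawl (rad): 0 to 0.15 = nose in the teeth (engaged), 0.5 = tab fully down, nose clear (free, stop). Over-centre spring: below about 0.27 it springs back, beyond that it snaps to 0.5 by itself and stays. Pressing takes about 1 to 3 N on the tab.
- pawl_tab (a point): Centre of the top face of the ribbed thumb tab of the dark steel pawl, 40 (x) x 32 x 5 mm, 55 mm from the pawl pin on the side away from the arm (at y 110 to 114 in the stand's frame). 85 to 90 mm above the bench when engaged (sloping up away from the hub by 0.3 rad less the pawl's angle), 62 mm when free: it goes down 20 to 27 mm. Axes turn with the pawl.
- tape_measure: Loose bystander, must not be moved: tape measure, yellow and black, 41x84x62 mm; origin at the centre of its underside.
- screwdriver: Loose bystander, must not be moved: red-handled screwdriver, lying down, 213x27x28 mm; origin at the centre of its underside.
- wood_block: Loose bystander, must not be moved: plain wooden block, 50x110x42 mm; origin at the centre of its underside.
- hex_keys: Loose bystander, must not be moved: set of hex keys in a red holder, 112x45x18 mm; origin at the centre of its underside.
- pliers: Loose bystander, must not be moved: red-handled pliers, lying down, 175x60x17 mm; origin at the centre of its underside.

How it is judged:
By the outcome, as a careful person would: the job done as asked, in the order asked, and still so for the second after the job is handed in, with the robot touching nothing.
It also fails if it takes over 45 s, if anything falls off the work surface, if the arm or the gripper's body presses on something with over 40 N, if the wrist force passes 120 N, or if a joint passes its speed limit or range.

## Robot

A 6-joint arm with a two-finger parallel gripper is mounted at the origin on a cart in front of the work surface, level with it; the furniture and walls round the work are solid. World frame = base frame: x ahead of the robot, y to its left, z up, the work surface at z = 0. Lengths are in m, angles in degrees, forces in N, time in s.
With the tool pointing down it reaches from about 0.25 to 0.775 m from the base axis. Payload 4 kg.
Tool frame: the origin (TCP) lies at the very end of the fingers, on their centre line; the grasp point (between the pads) lies 19 mm behind it (manip.tcp_to_grasp is the distance from the TCP to the grasp point, in m); z points along the fingers, y is the line along which they close (so a half turn about z gives the same grasp; the last joint's range is limited). The gripper opens to 94 mm and grips with 3 to 60 N. Pads are 16 mm wide; open, the fingers measure 119 mm over their backs; the gripper's body (75 mm by 177 mm) begins 78 mm behind the grasp point.
Start: joints at [-69.448, 4.996, 78.535, -0, 96.463, -5.907], TCP at [0.245, -0.492, 0.206] pointing down, gripper open.
Joint ranges: [-177.83, 177.83], [-43.37, 116.18], [15.69, 146.23], [-61.86, 241.86], [9.47, 152.12], [-147.06, 147.06]. Speed limits (degrees/s): [159.86, 159.86, 180, 180, 180, 180].

## Interface

Orientations are given as [roll, pitch, yaw] about the fixed x, y, z axes, in that order (R = Rz(yaw) Ry(pitch) Rx(roll)).
In Python, from bench import manip gives the robot as it stands. The module is installed in compiled form; this text tells all that it offers.
- The arm moves only by the shell command python3 -m pendant 'ROWS'. ROWS is JSON, a list of rows, each a list of 3 entries, a list of its own where there are three numbers: the closure in counts, from 0 (fully open) to 255 (shut), then the shift along the world's x, y, z in mm, then the turn, a rotation vector about the world's x, y, z in rad. A call has exactly 10 rows; each row shifts and turns the commanded pose from where the row before left it; what a row does not reach is not made up. A row lasts 1/8 s, in which the tool goes at most 62.5 mm and 10.7 degrees, less where a joint would pass 70% of its speed; a pose out of reach is approached as far as the arm can. A call is refused whole if a number of a shift passes 62.5 or a number of a turn 0.188, either way. A call with a gripper value outside its range is refused whole. The fingers move at their own pace and stop on an object; the grip force is fixed at half the most. Time passes only in rows, so rows that do not move let the fingers close, or fill a call up. It gives the time, the measured TCP pose, the force, the opening and the grip force at its end, in the units of the state.
- manip.sense(): the state, without advancing time (a new reading comes with each control period).
- manip.get_image(name): name is "side" or "top"; returns a dict with "pixels" (420x560x3 uint8, red, green, blue), "mtx" (3x3 intrinsics, pixels), "D" ([k1, k2, p1, p2, k3] as OpenCV has them; the pictures are not rectified), "camera_from_world" (4x4, takes a point from world to camera coordinates). Camera axes: x right, y down, z forward; pixel columns grow to the right and rows downward; lengths in m; the calibration is good to about 2 mm. A picture is of the moment at which its call begins. There is no depth.
- manip.sign_off(): hands the job in; it is judged then, once.
The state is a dict: "time": time; "q": joint angles; "dq": joint speeds; "effort": joint torques, N m; "ee_pos": TCP position; "ee_rot": TCP orientation; "wrist_force": force on the tool from outside, world axes, zero at the start; "torque": the same for the moment, N m; "gripper_width": finger opening in m; "gripper_force": force on a finger pad.
Only numpy, scipy, OpenCV 4.12 (cv2) and the standard library are available. Lean on these libraries where they do the work, as an engineer would, in place of code of your own. Each camera call takes 0.05 s, during which the arm holds its last target. There are 200 camera calls.

## Working session

There is one attempt and no reset: what is moved stays moved. The work goes in short steps, Python scripts to look and compute and a shell command to move; the robot and the scene stay as the last step left them, time stands still between calls to the robot, and variables do not carry over. Pictures are saved under pics/ and viewed, at most 10 in all, crops included, and the job is handed in when it is done.

```bash
mkdir -p pics
python3 - <<'E'
from bench import manip
import cv2
for n in("side","top"):
    d=manip.get_image(n); cv2.imwrite(f"pics/{n}0.png",d["pixels"][:,:,::-1])
    print(n,d["mtx"].tolist(),d["D"],d["camera_from_world"].round(3).tolist())
print(manip.sense())
E
```

```text
side [[413.72261084690336, 0.0, 269.6354363002782], [0.0, 413.72261084690336, 206.37730890575497], [0.0, 0.0, 1.0]] [-0.12238866  0.          0.          0.          0.        ] [[-0.935, -0.353, -0.011, 0.519], [-0.308, 0.831, -0.464, 0.149], [0.173, -0.43, -0.886, 0.98], [0.0, 0.0, 0.0, 1.0]]
top [[501.01671425378913, 0.0, 273.82623409715063], [0.0, 501.01671425378913, 210.42190181664733], [0.0, 0.0, 1.0]] [-0.16743082  0.          0.          0.          0.        ] [[-0.116, -0.993, -0.006, 0.103], [-0.972, 0.115, -0.203, 0.518], [0.203, -0.018, -0.979, 0.898], [0.0, 0.0, 0.0, 1.0]]
{'time': 0.1, 'q': array([-6.94510274e+01,  5.03382855e+00,  7.86144253e+01, -1.28933076e-03,
        9.64644661e+01, -5.90559137e+00]), 'dq': array([-0.04696823, -0.11372074, -0.3039421 , -0.08158218, -0.05124859,
        0.03523198]), 'effort': array([ 2.26292657e-03, -3.41253448e+01, -3.03301048e+01,  7.20017706e-02,
        3.03814409e-02, -8.71192492e-05]), 'ee_pos': array([ 0.24484514, -0.49193799,  0.20444592]), 'ee_rot': array([-1.79887746e+02, -1.03230932e-02,  2.64544100e+01]), 'wrist_force': array([ 0.98843475, -0.73332167,  0.48665175]), 'torque': array([-0.00665847, -0.04324621, -0.00829098]), 'gripper_force': 0.0, 'gripper_width': 0.09401579983107157}
```

View pics/side0.png

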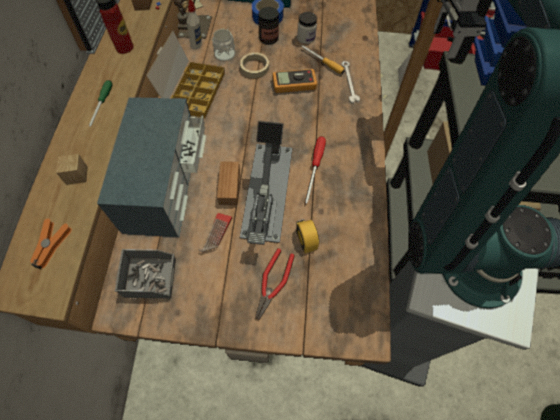

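View pics/top0.png

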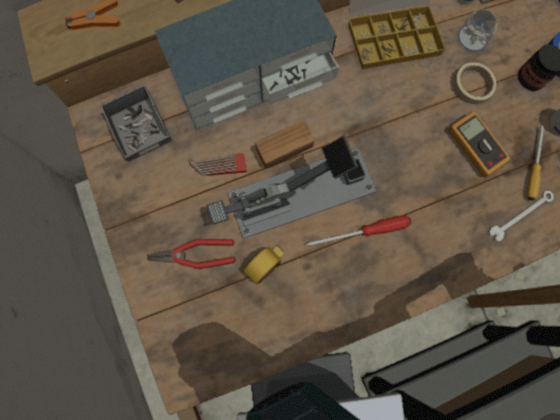

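The side view has the stand at (265,190), the pad at (269,133) and the tab at (250,257). In the top view the pad is at (340,157), the tab at (216,211), and the base plate runs from (240,233) to (372,185). I'll zoom in for the plate corners.

Run:
```python
import cv2
a=cv2.imread("pics/top0.png")[125:255,190:390]; cv2.imwrite("pics/t1.png",cv2.resize(a,None,fx=4,fy=4,interpolation=2))
a=cv2.imread("pics/side0.png")[110:290,190:350]; cv2.imwrite("pics/s1.png",cv2.resize(a,None,fx=3.3,fy=3.3,interpolation=2))
```

```text
(no output)
```

View pics/t1.png

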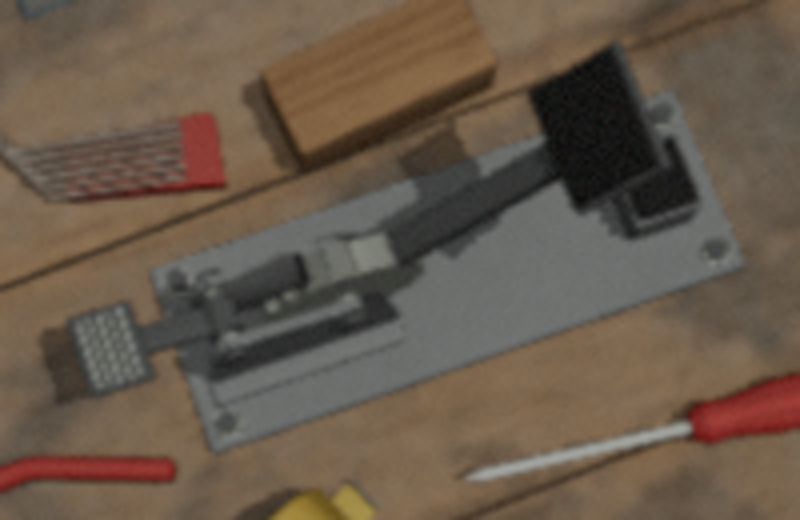

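View pics/s1.png

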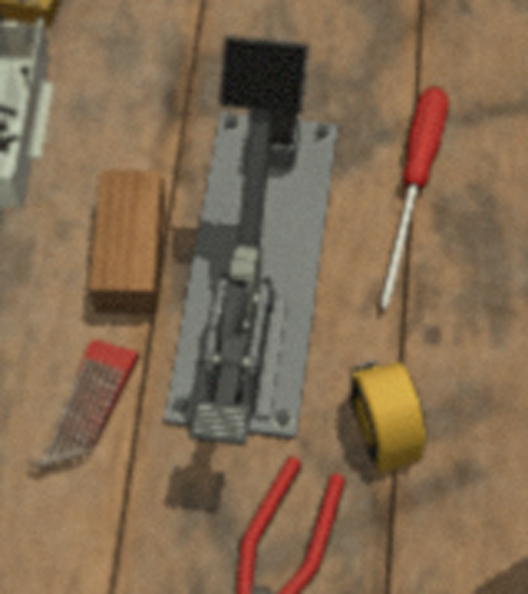

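The crops show the plate, tab and pad corners clearly. Now I'll fit the stand pose, arm angle and pawl angle to both views.

```bash
cat > fit.py <<'E'
import numpy as np,cv2
from scipy.optimize import least_squares
from bench import manip
def model(p):
    x,y,yaw,a,b=p
    plate=np.array([[50,85,8],[50,-200,8],[-50,-200,8],[-50,85,8]])/1e3  # order set below
    c,s=np.cos(a),np.sin(a)
    def arm(q): # raise: -y goes up => rotate about x by -a
        q=np.atleast_2d(q); return np.c_[q[:,0],q[:,1]*c+q[:,2]*s,-q[:,1]*s+q[:,2]*c]+[0,0,.055]
    pad=arm([[dx,-.165+dy,.016] for dx,dy in((0,0),(.03,-.025),(-.03,-.025),(-.03,.025),(.03,.025))])
    t=.3-b; tl=np.hypot(55,0)/1e3
    u=np.array([0,np.cos(t),np.sin(t)])
    tab=np.array([[0,.112,.0875-0.025*b/.5]])
    R=np.array([[np.cos(yaw),-np.sin(yaw),0],[np.sin(yaw),np.cos(yaw),0],[0,0,1]])
    return [q@R.T+[x,y,0] for q in(plate,pad,tab)]
def proj(d,P):
    T=d["camera_from_world"]; return cv2.projectPoints(P,cv2.Rodrigues(T[:3,:3])[0],T[:3,3],d["mtx"],d["D"])[0][:,0]
def bp(d,px,z):
    T=d["camera_from_world"];R=T[:3,:3];C=-R.T@T[:3,3]
    v=np.c_[cv2.undistortPoints(np.array(px,float).reshape(-1,1,2),d["mtx"],d["D"])[:,0],np.ones(len(px))]@R
    return C+v*((z-C[2])/v[:,2])[:,None]
def tri(d1,p1,d2,p2):
    f=lambda X:np.r_[proj(d1,X[None])[0]-p1,proj(d2,X[None])[0]-p2]
    r=least_squares(f,[.5,-.1,.1]); return r.x,np.abs(r.fun).max()
E
python3 - <<'E'
from fit import *
S=manip.get_image("side");T=manip.get_image("top")
t=lambda L:np.array(L)/4+[190,125]-.375
s=lambda L:np.array(L)/3.3+[190,110]-.35
tp=t([(152,270),(672,92),(742,265),(215,452)]); sp=s([(165,421),(222,113),(337,124),(294,437)])
print(bp(T,tp,.008).round(4),bp(S,sp,.008).round(4))
tpad=t([(598,128),(530,92),(615,43),(665,165),(583,210)]);spad=s([(264,76),(221,104),(227,38),(306,44),(303,118)])
ttab=t([(113,350)]);stab=s([(220,421)])
for a,b in zip(tpad,spad):print("pad",tri(T,a,S,b))
print("tab",tri(T,ttab[0],S,stab[0]))
E0=bp(T,tp,.008);far=(E0[1]+E0[2])/2;near=(E0[0]+E0[3])/2;ydir=near-far;yaw=np.arctan2(-ydir[0],ydir[1])
R=lambda w:np.array([[np.cos(w),-np.sin(w)],[np.sin(w),np.cos(w)]])
o=(near+far)[:2]/2-R(yaw)@[0,-.0575]
def f(p):
    pl,pad,tab=model(p)
    # match corner order: pick by nearest
    out=[]
    for d,pp,qq,tt in((T,tp,tpad,ttab),(S,sp,spad,stab)):
        for P,m in((pl,pp),(pad[:1],qq[:1]),(tab,tt)):
            q=proj(d,P); D=np.linalg.norm(q[None]-m[:,None],axis=2).argmin(1); out.append((q[D]-m).ravel())
    return np.concatenate(out)
r=least_squares(f,[*o,yaw,.7,.07],loss="soft_l1");print(r.x,r.fun.round(1))
pl,pad,tab=model(r.x);print(pl,pad,tab)
E
```

```text
[[ 0.5838  0.1289  0.008 ]
 [ 0.6465 -0.1455  0.008 ]
 [ 0.5517 -0.1668  0.008 ]
 [ 0.4882  0.107   0.008 ]] [[ 0.5837  0.1325  0.008 ]
 [ 0.6472 -0.1445  0.008 ]
 [ 0.5527 -0.1673  0.008 ]
 [ 0.4891  0.111   0.008 ]]
pad (array([ 0.58256406, -0.07777034,  0.16824986]), np.float64(0.09967976754177243))
pad (array([ 0.60597848, -0.05272447,  0.1558799 ]), np.float64(0.09308023192363635))
pad (array([ 0.61382906, -0.08758989,  0.18581887]), np.float64(0.028789499945162333))
pad (array([ 0.55814287, -0.1000536 ,  0.18771791]), np.float64(0.34154697502509634))
pad (array([ 0.55215381, -0.06965393,  0.14460997]), np.float64(1.0095244844963531))
tab (array([0.53060926, 0.1455279 , 0.07821084]), np.float64(0.3387788895568633))
[0.55513543 0.03752017 0.22634098 0.68649991 0.1409006 ] [-1.4 -0.3  0.1 -1.   0.9  0.1 -1.   0.6 -0.1  0.1 -0.7 -0.2 -0.3 -0.5
 -0.3 -0.6  0.6 -0.2  1.  -0.4  0.2 -0.7  0.4  0.3]
[[ 0.584785    0.13157283  0.008     ]
 [ 0.6487428  -0.14615798  0.008     ]
 [ 0.5512934  -0.16859931  0.008     ]
 [ 0.4873356   0.10913149  0.008     ]] [[ 0.58149976 -0.07696445  0.17195809]
 [ 0.615074   -0.08907558  0.18780394]
 [ 0.55660435 -0.10254038  0.18780394]
 [ 0.54792551 -0.06485332  0.15611225]
 [ 0.60639516 -0.05138852  0.15611225]] [[0.53000114 0.1466635  0.08045497]]
```

The fit holds together: stand origin (0.555, 0.0375), yaw 0.226 rad, arm at about 0.69 rad, pad at (0.582, -0.077, 0.172), tab at (0.530, 0.147), pawl engaged. Next I close the fingers and move towards the tab, staying clear of the pad.

```bash
python3 -m pendant '[[255,[18,57,3],[0,0,0]],[255,[18,57,3],[0,0,0]],[255,[18,57,3],[0,0,0]],[255,[18,57,3],[0,0,0]],[255,[18,57,3],[0,0,0]],[255,[18,57,3],[0,0,0]],[255,[18,57,3],[0,0,0]],[255,[18,57,3],[0,0,0]],[255,[18,57,3],[0,0,0]],[255,[18,57,3],[0,0,0]]]'
```

```text
time: 1.45
ee_pos: [0.4252, 0.0796, 0.2357]
ee_rot: [180.0, -0.0, 26.5]
wrist_force: [-0.2, -0.4, -0.3]
gripper_width: 0.0006
gripper_force: 0.0
```

```bash
python3 -m pendant '[[255,[26,17,-10],[0,0,0]],[255,[26,17,-10],[0,0,0]],[255,[26,17,-10],[0,0,0]],[255,[26,17,-10],[0,0,0]],[255,[0,0,-20],[0,0,0]],[255,[0,0,-20],[0,0,0]],[255,[0,0,-20],[0,0,0]],[255,[0,0,-20],[0,0,0]],[255,[0,0,0],[0,0,0]],[255,[0,0,0],[0,0,0]]]'
python3 - <<'E'
from bench import manip
import cv2,numpy as np
o=[cv2.resize(manip.get_image(n)["pixels"][y:y+150,x:x+130,::-1],None,fx=3,fy=3) for n,y,x in(("top",140,170),("side",180,190))]
cv2.imwrite("pics/c2.png",np.hstack(o))
E
```

```text
time: 2.7
ee_pos: [0.5294, 0.1456, 0.1162]
ee_rot: [180.0, -0.1, 26.5]
wrist_force: [1.1, 0.4, -0.3]
gripper_width: 0.0005
gripper_force: 0.0
```

View pics/c2.png

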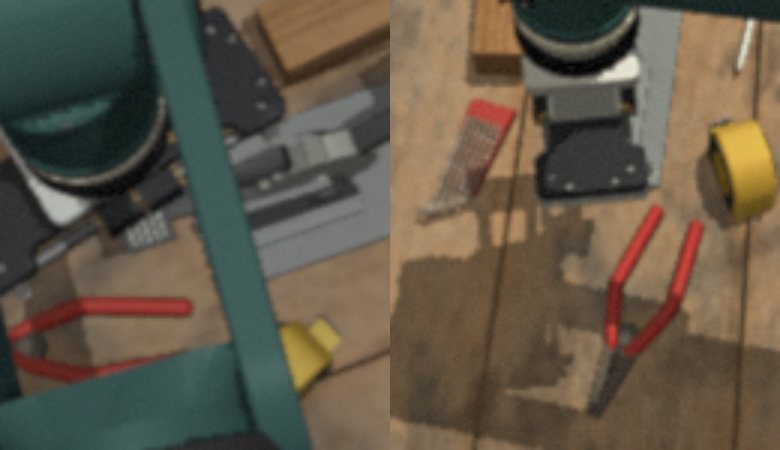

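The picture shows the fingers over the tab (top-view crop about (150,230)), with the gripper body clear of the loose things. The side view is blocked. Pressing down now.

```bash
python3 -m pendant '[[255,[0,0,-8],[0,0,0]],[255,[0,0,-8],[0,0,0]],[255,[0,0,-6],[0,0,0]],[255,[0,0,-6],[0,0,0]],[255,[0,0,-6],[0,0,0]],[255,[0,0,-6],[0,0,0]],[255,[0,0,-6],[0,0,0]],[255,[0,0,-3],[0,0,0]],[255,[0,0,0],[0,0,0]],[255,[0,0,0],[0,0,0]]]'
```

```text
time: 4.05
ee_pos: [0.5292, 0.1455, 0.0666]
ee_rot: [180.0, -0.0, 26.5]
wrist_force: [-0.0, 0.0, 1.4]
gripper_width: 0.0005
gripper_force: 0.0
```

```bash
python3 -m pendant '[[255,[0,0,-3],[0,0,0]],[255,[0,0,0],[0,0,0]],[255,[0,0,50],[0,0,0]],[255,[0,0,60],[0,0,0]],[255,[0,0,60],[0,0,0]],[255,[10,-50,10],[0,0,0]],[255,[10,-50,0],[0,0,0]],[255,[10,-50,0],[0,0,0]],[255,[10,-50,0],[0,0,0]],[255,[0,0,0],[0,0,0]]]'
python3 - <<'E'
from bench import manip
import cv2,numpy as np
o=[cv2.resize(manip.get_image(n)["pixels"][y:y+150,x:x+130,::-1],None,fx=3,fy=3) for n,y,x in(("top",140,170),("side",180,190))]
cv2.imwrite("pics/c3.png",np.hstack(o))
E
```

```text
time: 5.3
ee_pos: [0.5691, -0.0576, 0.2425]
ee_rot: [-180.0, 0.1, 26.2]
wrist_force: [0.1, 0.9, -0.2]
gripper_width: 0.0005
gripper_force: 0.0
```

View pics/c3.png

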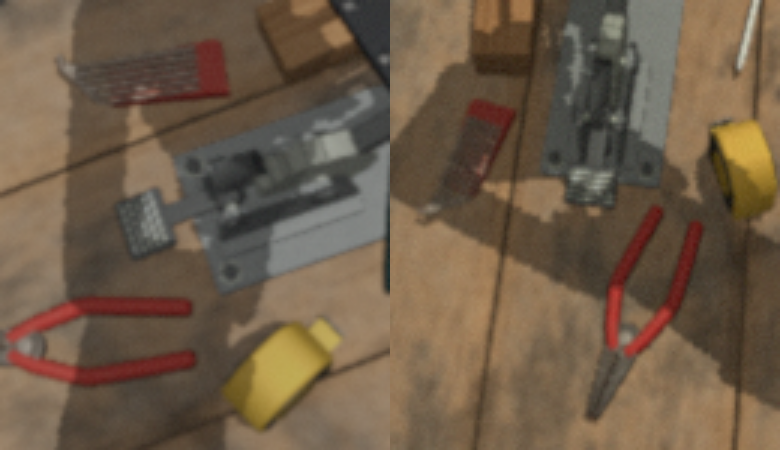

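The tab is now at about (146,222) in the top crop and (590-390=200, 184) in the side crop. I'll triangulate its height.

Run:
```python
from fit import *
S=manip.get_image("side");T=manip.get_image("top")
X,e=tri(T,np.array([146/3+170,222/3+140])-.33,S,np.array([200/3+190,184/3+180])-.33);print(X,e)
for b,z in((.1,.0845),(.5,.062)):
    P=np.array([[.555-.224*.112,.0375+.974*.112,z]]);print(z,(proj(T,P)-[170,140])*3,(proj(S,P)-[190,180])*3)
```

```text
[0.53138357 0.14679281 0.05887685] 0.13447223307395006
0.0845 [[140.77395338 214.70551651]] [[199.98490839 170.36376834]]
0.062 [[144.95906002 221.90974884]] [[201.12965079 182.01268487]]
```

The tab is at about 60 mm, so the pawl is free. Now I'll push the pad along its arc.

```bash
python3 -m pendant '[[255,[3,-2,-24],[0,0,0]],[255,[3,-2,-24],[0,0,0]],[255,[3,-2,-14],[0,0,0]],[255,[1,-5,-7],[0,0,0]],[255,[1,-5,-7],[0,0,0]],[255,[1,-5,-7],[0,0,0]],[255,[1,-5,-7],[0,0,0]],[255,[1,-4,-7],[0,0,0]],[255,[1,-4,-7],[0,0,0]],[255,[0,0,0],[0,0,0]]]'
```

```text
time: 6.75
ee_pos: [0.5835, -0.0886, 0.1381]
ee_rot: [-179.9, 0.1, 26.4]
wrist_force: [0.0, 0.8, 0.2]
gripper_width: 0.0006
gripper_force: 0.0
```

```bash
python3 -m pendant '[[255,[1,-4,-7],[0,0,0]],[255,[1,-4,-7],[0,0,0]],[255,[0,-3,-7],[0,0,0]],[255,[1,-3,-7],[0,0,0]],[255,[1,-2,-7],[0,0,0]],[255,[1,-2,-7],[0,0,0]],[255,[0,-2,-7],[0,0,0]],[255,[0,-1,-6],[0,0,0]],[255,[0,-1,-5],[0,0,0]],[255,[0,0,-4],[0,0,0]]]'
```

```text
time: 8.0
ee_pos: [0.5897, -0.111, 0.0756]
ee_rot: [179.9, -0.0, 26.5]
wrist_force: [0.3, -0.0, 2.2]
gripper_width: 0.0006
gripper_force: 1.0
```

Contact force is 2 N and we are nearly flat. I'll press gently to the stop.

```bash
python3 -m pendant '[[255,[0,0,-1],[0,0,0]],[255,[0,0,-1],[0,0,0]],[255,[0,0,-1],[0,0,0]],[255,[0,0,-1],[0,0,0]],[255,[0,0,-1],[0,0,0]],[255,[0,0,0],[0,0,0]],[255,[0,0,0],[0,0,0]],[255,[0,0,0],[0,0,0]],[255,[0,0,0],[0,0,0]],[255,[0,0,0],[0,0,0]]]'
```

```text
time: 9.25
ee_pos: [0.5892, -0.1106, 0.0712]
ee_rot: [179.9, -0.0, 26.5]
wrist_force: [-0.7, -1.6, 5.0]
gripper_width: 0.0008
gripper_force: 2.7
```

```bash
python3 -m pendant '[[255,[0,0,-1],[0,0,0]],[255,[0,0,-1],[0,0,0]],[255,[0,0,-1],[0,0,0]],[255,[0,0,0],[0,0,0]],[255,[0,0,0],[0,0,0]],[255,[0,0,0],[0,0,0]],[255,[0,0,0],[0,0,0]],[255,[0,0,0],[0,0,0]],[255,[0,0,0],[0,0,0]],[255,[0,0,0],[0,0,0]]]'
```

```text
time: 10.5
ee_pos: [0.5893, -0.1107, 0.0711]
ee_rot: [179.9, -0.1, 26.5]
wrist_force: [-4.6, 0.3, 15.1]
gripper_width: 0.0004
gripper_force: 7.4
```

Hard stop reached: z stays at 71.1 mm while the force rises to 15 N. I'll retract straight up, then move off to the side.

```bash
python3 -m pendant '[[255,[0,0,5],[0,0,0]],[255,[0,0,30],[0,0,0]],[255,[0,0,50],[0,0,0]],[255,[0,0,50],[0,0,0]],[255,[-40,-30,10],[0,0,0]],[255,[-40,-40,0],[0,0,0]],[255,[-40,-40,0],[0,0,0]],[255,[-40,-40,0],[0,0,0]],[255,[-40,-40,0],[0,0,0]],[255,[0,0,0],[0,0,0]]]'
python3 - <<'E'
from bench import manip
import cv2,numpy as np
o=[cv2.resize(manip.get_image(n)["pixels"][y:y+180,x:x+w,::-1],None,fx=2,fy=2) for n,y,x,w in(("top",110,160,240),("side",110,190,160))]
cv2.imwrite("pics/c4.png",np.hstack(o))
E
```

```text
time: 11.75
ee_pos: [0.3865, -0.3019, 0.2112]
ee_rot: [-179.9, 0.1, 26.1]
wrist_force: [0.5, 0.1, -0.1]
gripper_width: 0.0003
gripper_force: 0.0
```

View pics/c4.png

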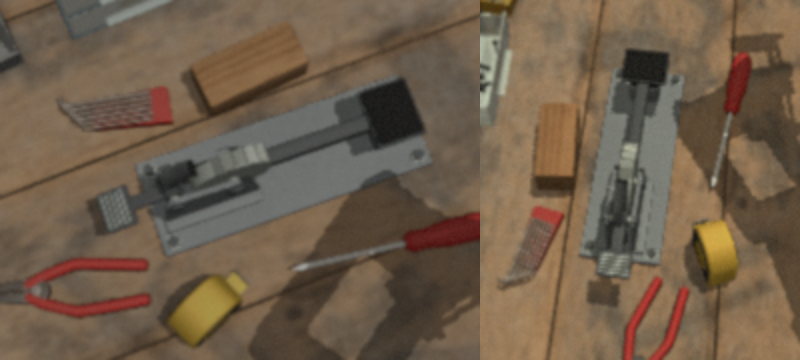

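The pad lies flat at (392,112) and the tab at (118,208) still matches its free position. The loose things are where they were.

```bash
python3 -c "
from bench import manip
print(manip.sign_off())"
```

```text
the job is handed in; nothing more can be done
None
```

The job is handed in: the pawl was flipped over and stays free, the arm was then pushed flat onto its rest block (hard stop at 71 mm), nothing else was moved, and the robot is clear.

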